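# Find the heavier belt pulley and hold it over the order tray

### The job

Two alternator pulleys that look alike stand on the two round rubber pads: lift each in turn well clear of its pad to feel its weight, and stand the lighter one back upright on the pad it came from. Finish holding the heavier pulley still and upright over the middle of the wooden order tray, about a hand's width above its rim, without putting it down or letting go, and leave everything else where it is.

Things in the scene. Friction and masses are not known exactly. Their poses are not given: they have to be found in the camera images.
- pulley_a: one of two alike steel grooved belt pulleys, upright cylinder 50 mm across, 45 mm high, dark bore mark on its flat top, standing on a pad within 11 mm of its middle; origin at the centre of its underside, z its axis; 0.2 to 0.6 kg, the two differ by at least 0.1 kg; neither look nor place tells which is heavier. Grip across the 50 mm from above
- pulley_b: one of two alike steel grooved belt pulleys, upright cylinder 50 mm across, 45 mm high, dark bore mark on its flat top, standing on a pad within 11 mm of its middle; origin at the centre of its underside, z its axis; 0.2 to 0.6 kg, the two differ by at least 0.1 kg; neither look nor place tells which is heavier. Grip across the 50 mm from above
- pad_a: fixed round black rubber pad, 120 mm across, 8 mm thick, one pulley standing on it (pad letters do not go with pulley letters); origin at the centre of its underside on the bench, so its top is 8 mm above the origin
- pad_b: fixed round black rubber pad, 120 mm across, 8 mm thick, one pulley standing on it (pad letters do not go with pulley letters); origin at the centre of its underside on the bench, so its top is 8 mm above the origin
- order_tray: fixed open wooden order tray, 200 x 200 mm outside, 50 mm high, walls and floor 10 mm thick; origin at the centre of its underside on the bench, so the rim is 50 mm above the origin; x and y run along its sides; a small cardboard box lies inside, along its -x wall
- gear: loose dark steel gear wheel lying flat, 72 mm across, 22 mm high over its hub; origin at the centre of its underside; bystander, leave alone
- bearing: loose steel bearing ring lying flat, 42 mm across, 14 mm high; origin at the centre of its underside; bystander, leave alone
- plug_box: small cardboard box, 55 x 85 x 25 mm, lying on the floor of the order tray near one edge (earlier item of the order); origin at the centre of its underside; bystander, leave alone
- wrench: loose steel wrench lying flat, 170 mm long; origin underneath it; bystander, leave alone
- screwdriver: loose screwdriver lying flat; origin underneath it; bystander, leave alone
- oil_can: loose grey can standing upright, 66 mm across, 160 mm high; origin at the centre of its underside; bystander, leave alone
- bracket: loose aluminium angle bracket, 90 x 35 mm, 50 mm high; origin at the centre of its underside; bystander, leave alone

How it is judged (in metres and radians):
On the way, in this order (a step that is already met when the one before it is completed fails the run):
1. the lighter pulley has been lifted well clear (over 25 mm) in the gripper while the heavier stands on its pad (the heavier may have been lifted and put back before) ((((height (world z) of pulley_a above 0.033 m and contact force between pulley_a and the fingers above 1 N) and (((horizontal distance between pulley_b and pad_a below 0.035 m and contact force between pulley_b and pad_a above 4.05 N) or (horizontal distance between pulley_b and pad_b below 0.035 m and contact force between pulley_b and pad_b above 4.05 N)) and distance of pulley_b from where it was at the start of the episode below 0.05 m and height (world z) of pulley_b below 0.014 m and angle between pulley_b's own z axis and vertical below 0.12 rad and contact force between pulley_b and the fingers below 0.1 N)) or ((height (world z) of pulley_b above 0.033 m and contact force between pulley_b and the fingers above 1 N) and (((horizontal distance between pulley_a and pad_a below 0.035 m and contact force between pulley_a and pad_a above 4.05 N) or (horizontal distance between pulley_a and pad_b below 0.035 m and contact force between pulley_a and pad_b above 4.05 N)) and distance of pulley_a from where it was at the start of the episode below 0.05 m and height (world z) of pulley_a below 0.014 m and angle between pulley_a's own z axis and vertical below 0.12 rad and contact force between pulley_a and the fingers below 0.1 N)))), for 0.2 s.
2. the heavier pulley is lifted well clear in the gripper while the lighter stands back upright on its own pad ((((height (world z) of pulley_a above 0.033 m and contact force between pulley_a and the fingers above 1 N) and (((horizontal distance between pulley_b and pad_a below 0.035 m and contact force between pulley_b and pad_a between 1 and 4.05 N) or (horizontal distance between pulley_b and pad_b below 0.035 m and contact force between pulley_b and pad_b between 1 and 4.05 N)) and distance of pulley_b from where it was at the start of the episode below 0.05 m and height (world z) of pulley_b below 0.014 m and angle between pulley_b's own z axis and vertical below 0.12 rad and contact force between pulley_b and the fingers below 0.1 N)) or ((height (world z) of pulley_b above 0.033 m and contact force between pulley_b and the fingers above 1 N) and (((horizontal distance between pulley_a and pad_a below 0.035 m and contact force between pulley_a and pad_a between 1 and 4.05 N) or (horizontal distance between pulley_a and pad_b below 0.035 m and contact force between pulley_a and pad_b between 1 and 4.05 N)) and distance of pulley_a from where it was at the start of the episode below 0.05 m and height (world z) of pulley_a below 0.014 m and angle between pulley_a's own z axis and vertical below 0.12 rad and contact force between pulley_a and the fingers below 0.1 N)))), for 0.2 s.
At the end, for the whole second after the job is handed in: The heavier pulley is held by the fingers alone, still, within about 11 degrees of upright, its axis within 50 mm of the tray's middle and its underside 30 to 200 mm above the rim; the lighter stands upright and still, released, wholly on the pad it came from ((((contact force between pulley_a and the fingers above 1.5 N and horizontal distance between pulley_a and order_tray below 0.05 m and height (world z) of pulley_a between 0.08 and 0.25 m and angle between pulley_a's own z axis and vertical below 0.2 rad and linear speed of pulley_a below 0.02 m/s and contact force between pulley_a and order_tray below 0.1 N and contact force between pulley_a and plug_box below 0.1 N) and (((horizontal distance between pulley_b and pad_a below 0.035 m and contact force between pulley_b and pad_a between 1 and 4.05 N) or (horizontal distance between pulley_b and pad_b below 0.035 m and contact force between pulley_b and pad_b between 1 and 4.05 N)) and distance of pulley_b from where it was at the start of the episode below 0.05 m and height (world z) of pulley_b below 0.014 m and angle between pulley_b's own z axis and vertical below 0.12 rad and contact force between pulley_b and the fingers below 0.1 N) and linear speed of pulley_b below 0.02 m/s) or ((contact force between pulley_b and the fingers above 1.5 N and horizontal distance between pulley_b and order_tray below 0.05 m and height (world z) of pulley_b between 0.08 and 0.25 m and angle between pulley_b's own z axis and vertical below 0.2 rad and linear speed of pulley_b below 0.02 m/s and contact force between pulley_b and order_tray below 0.1 N and contact force between pulley_b and plug_box below 0.1 N) and (((horizontal distance between pulley_a and pad_a below 0.035 m and contact force between pulley_a and pad_a between 1 and 4.05 N) or (horizontal distance between pulley_a and pad_b below 0.035 m and contact force between pulley_a and pad_b between 1 and 4.05 N)) and distance of pulley_a from where it was at the start of the episode below 0.05 m and height (world z) of pulley_a below 0.014 m and angle between pulley_a's own z axis and vertical below 0.12 rad and contact force between pulley_a and the fingers below 0.1 N) and linear speed of pulley_a below 0.02 m/s))); the arm keeps its last pose, push and grip.
It fails at once if a bystander (gear, bearing, plug box, wrench, screwdriver, oil can, bracket) is pushed more than 30 mm or tipped over (distance of any of gear, bearing, plug_box, wrench, screwdriver, oil_can, bracket from where it was at the start of the episode above 0.03 m or angle between any of gear, bearing, plug_box, wrench, screwdriver, oil_can, bracket's own z axis and vertical above 0.4 rad).
It also fails if it takes over 72 s, if anything falls off the work surface, if the arm or the gripper's body presses on something with over 40 N, if the wrist force passes 120 N, or if a joint passes its speed limit or range.

### The arm

A 6-joint arm with a two-finger parallel gripper is mounted at the origin on the work surface. World frame = base frame: x ahead of the robot, y to its left, z up, the work surface at z = 0. Lengths are in m, angles in degrees, forces in N, time in s.
With the tool pointing down it reaches from about 0.275 to 0.75 m from the base axis. Payload 10.2 kg.
Tool frame: the origin (TCP) lies midway between the tips of the shut fingers; the grasp point (between the pads) lies 19 mm behind it; z points along the fingers, y is the direction in which the jaws open and shut (so a half turn about z gives the same grasp; the last joint's range is limited). The gripper opens to 88 mm and grips with 3 to 60 N. Pads are 18 mm wide; open, the fingers measure 123 mm over their backs; the gripper's body (75 mm by 187 mm) begins 45 mm behind the grasp point.
Start: joints at [56.127, 17.928, 85.812, -0, 76.261, -12.8], TCP at [0.189, 0.49, 0.239] pointing down, gripper open.
Joint ranges: [-168.41, 168.41], [-55.51, 124.54], [10.69, 146.95], [-70.63, 250.63], [1, 178], [-165.06, 165.06]. Speed limits (degrees/s): [136.94, 136.94, 172.46, 180, 180, 180].

### API

Orientations are given as [roll, pitch, yaw] about the fixed x, y, z axes, in that order (R = Rz(yaw) Ry(pitch) Rx(roll)).
In Python, from plant import ctrl, optics gives the robot as it stands.
- The arm moves only by the tool play_rows, never from a script. Its argument "targets" is one flat list of numbers, 4 for each row, row after row: the shift along the tool's x, y, z in m, then the turn about the tool's z in degrees. In form: [dx, dy, dz, twist, dx, dy, dz, twist, ...]. A call has exactly 10 rows; each row shifts and turns the pose as measured when the row begins, along the tool's axes as they then stand; what a row does not reach is not made up. A row lasts 1/10 s, in which the tool goes at most 50 mm and 8.59 degrees, less where a joint would pass 70% of its speed; a pose out of reach is approached as far as the arm can. A call is refused whole if a number of a shift passes 0.05 or a number of a turn 8.59, either way. A call with a gripper value outside its range is refused whole. "grip" is the closure, from -1 (fully open) to 1 (shut), so that 0 is half open, set as the call begins (left out, the last holds). The fingers move at their own pace and stop on an object; "grip_force" is the grip in N (left out, the last holds). Time passes only in rows, so rows that do not move let the fingers close, or fill a call up. It gives the time, the measured TCP pose, the force and the opening at its end, in the units of the state.
- ctrl.observe(): the state, without advancing time (a new reading comes with each control period).
- optics.camera(name): name is "scene" or "top" or "wrist"; returns a dict with "color" (400x640x3 uint8, red, green, blue), "depth" (400x640 float32, m along the optical axis (not along the pixel's ray), 0 where there is no reading), "fx", "fy", "cx", "cy" (pixels), "dist_coeffs" ([k1, k2, p1, p2, k3] as OpenCV has them; the pictures are not rectified), "extrinsics" (4x4, takes a point from world to camera coordinates). Camera axes: x right, y down, z forward; pixel columns grow to the right and rows downward; lengths in m; the calibration is good to about 2 mm. A picture is of the moment at which its call begins.
- ctrl.close_job(): hands the job in, once; it reports no verdict.
Trained networks look in a picture, given as the dict that the camera call returned (one of the last four; its "shot" number tells which), for a name from the list of things; names that differ only in an ending like _2 or _b are one class to them, and where a whole thing is asked for, a point or a joint stands for the part that bears it (a point fixed in the world has none). Each returns a list of dicts, best first, with "conf" (0 to 1); they miss things now and then, are a little off and sometimes report something else, mostly with a low value. They report only what shows in the picture. A call takes as long as a camera call.
- optics.look_for(name, picture): "at" ([x, y, z] in m, in the coordinates of the camera as it stood for that picture, good to about 4 mm: the middle of the surface that is visible of it).
- optics.trace(name, picture): "mask" (400x640 bool, what is visible of it).
The state is a dict: "time": time; "joints": joint angles; "joint_velocities": joint speeds; "effort": joint torques, N m; "eef_pos": TCP position; "eef_rot": TCP orientation; "contact_force": force on the tool from outside, world axes, zero at the start; "moment": the same for the moment, N m; "opening": finger opening in m.
Only numpy, scipy, OpenCV 4.12 (cv2) and the standard library are available. Lean on these libraries where they do the work, as an engineer would, in place of code of your own. Each camera call takes 0.05 s, during which the arm holds its last target. There are 200 camera calls.

## Working session

There is one attempt and no reset: what is moved stays moved. The work goes in short steps, Python scripts to look and compute and a tool call to move; the robot and the scene stay as the last step left them, time stands still between calls to the robot, and variables do not carry over. Pictures are saved under pics/ and viewed, about 8 in all and at most 12, crops included, and the job is handed in when it is done.

Besides the shell and the picture viewer there is one more tool, called after "Request:" as name(argument=value, ...) on one line, values as JSON. play_rows: Moves the arm, as the interface text tells. Its arguments: {"type":"object","properties":{"targets":{"type":"array"},"grip":{"type":"number"},"grip_force":{"type":"number"}},"required":["targets"]}

```bash
mkdir -p pics; cat > h.py <<'E'
import numpy as np, cv2
from plant import ctrl, optics
def world(p,c): 
    return (np.linalg.inv(np.array(c["extrinsics"]))@np.r_[p,1])[:3]
def maskpts(m,c):
    v,u=np.nonzero(m&(c["depth"]>0)); d=c["depth"][v,u]
    K=np.array([[c["fx"],0,c["cx"]],[0,c["fy"],c["cy"]],[0,0,1.]])
    xy=cv2.undistortPoints(np.stack([u,v],1).astype(float)[:,None],K,np.array(c["dist_coeffs"],float))[:,0]
    P=np.c_[xy*d[:,None],d,np.ones(len(d))]
    return (np.linalg.inv(np.array(c["extrinsics"]))@P.T).T[:,:3]
E
python3 - <<'E'
from h import *
s=ctrl.observe(); print({k:np.round(v,3).tolist() for k,v in s.items()})
c=optics.camera("top"); cv2.imwrite("pics/top.png",c["color"][:,:,::-1])
for n in ["pulley_a","pad_a","order_tray","gear","bearing","plug_box","wrench","screwdriver","oil_can","bracket"]:
    for r in optics.look_for(n,c)[:3]: print(n,round(r["conf"],2),world(r["at"],c).round(3))
for r in optics.trace("pulley_a",c)[:3]:
    P=maskpts(r["mask"],c); t=P[P[:,2]>np.percentile(P[:,2],90)-.006]; print("mask",round(r["conf"],2),len(P),t.min(0).round(3),t.max(0).round(3),((t.min(0)+t.max(0))/2).round(3))
E
```

```text
{'time': 0.0, 'joints': [56.127, 17.959, 85.854, 0.001, 76.261, -12.799], 'joint_velocities': [-0.003, 0.055, -0.042, -0.036, -0.088, -0.079], 'effort': [0.0, -40.22, -25.227, 0.07, 0.035, -0.0], 'eef_pos': [0.189, 0.49, 0.238], 'eef_rot': [-179.928, -0.017, 158.926], 'contact_force': [0.504, 0.648, 0.298], 'moment': [-0.033, -0.042, -0.003], 'opening': 0.088}
pulley_a 0.75 [0.505 0.29  0.051]
pulley_a 0.63 [0.584 0.012 0.054]
pad_a 0.79 [0.502 0.283 0.01 ]
pad_a 0.7 [0.584 0.019 0.004]
order_tray 0.58 [ 0.577 -0.236  0.009]
gear 0.84 [0.71  0.007 0.015]
bearing 0.47 [0.408 0.307 0.015]
plug_box 0.67 [ 0.509 -0.271  0.034]
wrench 0.88 [0.316 0.407 0.007]
screwdriver 0.69 [ 0.276 -0.307  0.019]
oil_can 0.68 [0.755 0.129 0.146]
bracket 0.83 [ 0.76  -0.136  0.005]
mask 0.8 333 [0.484 0.271 0.05 ] [0.533 0.316 0.058] [0.509 0.293 0.054]
mask 0.6 335 [ 0.563 -0.012  0.049] [0.611 0.036 0.059] [0.587 0.012 0.054]
```

View pics/top.png

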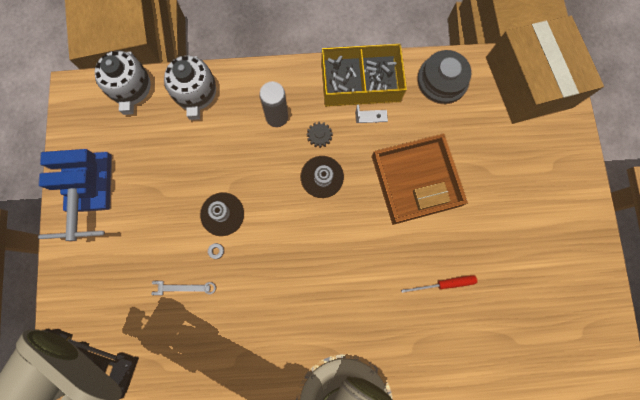

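```bash
python3 - <<'E'
from h import *
c=optics.camera("top")
for n in ["order_tray","pad_a"]:
  for r in optics.trace(n,c)[:2]:
    P=maskpts(r["mask"],c); 
    if n=="order_tray": P=P[(P[:,2]>.035)]
    a=cv2.minAreaRect(P[:,:2].astype(np.float32)); print(n,round(r["conf"],2),a)
E
```

```text
order_tray 0.93 ((0.5633693337440491, -0.24434559047222137), (0.20253610610961914, 0.20095187425613403), 10.958087921142578)
pad_a 0.97 ((0.5077104568481445, 0.2929072082042694), (0.1139896884560585, 0.1204165667295456), 84.73539733886719)
pad_a 0.86 ((0.590971827507019, 0.014917619526386261), (0.1183895692229271, 0.11762293428182602), 48.55656814575195)
```

The top view shows the pulleys on their pads at px (218,211) and (323,176). The tray is at (419,179), with the box inside it at (432,195). I'm moving above the first pulley at about (0.507, 0.293).

Request:
play_rows(targets=[-0.036,-0.007,0.008,0,-0.036,-0.007,0.008,0,-0.036,-0.007,0.008,0,-0.036,-0.007,0.008,0,-0.036,-0.007,0.008,0,-0.036,-0.007,0.008,0,-0.036,-0.007,0.008,0,-0.036,-0.007,0.008,0,-0.036,-0.007,0.008,0,0,0,0,0], grip=-1)

```text
time: 1.75
eef_pos: [0.4791, 0.3086, 0.1644]
eef_rot: [179.8, 0.0, 159.1]
contact_force: [-0.5, 0.3, -0.6]
opening: 0.088
```

```bash
cat >> h.py <<'E'
def look(tag,near):
    s=ctrl.observe(); print({k:np.round(s[k],3).tolist() for k in ["time","eef_pos","eef_rot","contact_force","opening"]})
    c=optics.camera("wrist"); cv2.imwrite(f"pics/{tag}.png",c["color"][:,:,::-1])
    for r in optics.trace("pulley_a",c)[:2]:
        P=maskpts(r["mask"],c)
        if len(P)<50: continue
        t=P[P[:,2]>np.percentile(P[:,2],95)-.006]
        (x,y),rad=cv2.minEnclosingCircle(t[:,:2].astype(np.float32)); print("pulley",round(r["conf"],2),len(P),round(x,4),round(y,4),"rad",round(rad,4),"top",t[:,2].mean().round(4)); delta(s,(x,y))
def delta(s,xy):
    from scipy.spatial.transform import Rotation as R
    d=R.from_euler("xyz",s["eef_rot"],degrees=True).as_matrix().T@np.array([xy[0]-s["eef_pos"][0],xy[1]-s["eef_pos"][1],0]); print("tool delta",d.round(4))
E
python3 -c "
from h import *
look('w1',0)"
```

```text
{'time': 1.75, 'eef_pos': [0.479, 0.309, 0.164], 'eef_rot': [179.81, 0.034, 159.124], 'contact_force': [-0.498, 0.281, -0.641], 'opening': 0.088}
pulley 0.96 3074 0.5099 0.2942 rad 0.0254 top 0.0548
tool delta [-0.0339 -0.0025  0.    ]
```

Request:
play_rows(targets=[-0.012,-0.001,0,0,-0.012,-0.001,0,0,-0.011,-0.001,0,0,0,0,0.02,0,0,0,0.02,0,0,0,0.02,0,0,0,0.02,0,0,0,0.01,0,0,0,0,0,0,0,0,0])

```text
time: 2.85
eef_pos: [0.5136, 0.2972, 0.0761]
eef_rot: [179.5, 0.3, 159.6]
contact_force: [0.8, -0.5, 0.7]
opening: 0.0878
```

```bash
python3 -c "
from h import *
look('w2',0); delta(ctrl.observe(),(.5097,.2940))"
```

```text
{'time': 2.85, 'eef_pos': [0.514, 0.297, 0.076], 'eef_rot': [179.488, 0.347, 159.567], 'contact_force': [0.777, -0.518, 0.655], 'opening': 0.088}
pulley 0.65 6756 0.5099 0.294 rad 0.0253 top 0.0548
tool delta [ 0.0024 -0.0043 -0.0001]
tool delta [ 0.0026 -0.0044 -0.0001]
```

View pics/w2.png

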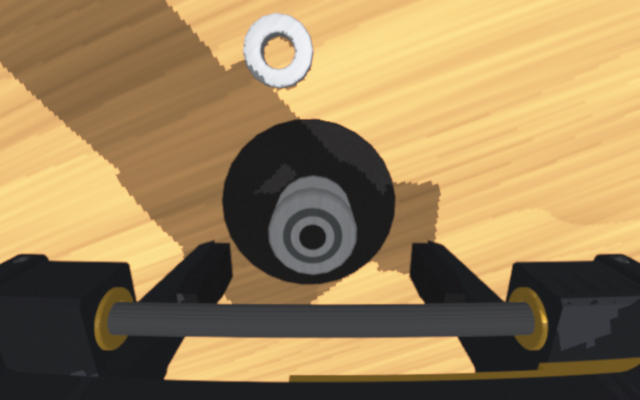

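The wrist view shows the pulley bore at (313,237), between the fingertips at about (222,258) and (422,258), and roughly centred.

Request:
play_rows(targets=[0.0025,-0.004,0.005,0,0,0,0.012,0,0,0,0.012,0,0,0,0.012,0,0,0,0.01,0,0,0,0.006,0,0,0,0,0,0,0,0,0,0,0,0,0,0,0,0,0])

```text
time: 3.95
eef_pos: [0.5108, 0.2948, 0.0154]
eef_rot: [179.4, 0.5, 159.6]
contact_force: [0.0, -0.4, -0.0]
opening: 0.0881
```

Request:
play_rows(targets=[0,0,0,0,0,0,0,0,0,0,0,0,0,0,0,0,0,0,0,0,0,0,0,0,0,0,0,0,0,0,0,0,0,0,0,0,0,0,0,0], grip=1, grip_force=30)

```text
time: 4.95
eef_pos: [0.5112, 0.2949, 0.0164]
eef_rot: [179.3, 0.5, 159.6]
contact_force: [0.0, 0.1, 0.0]
opening: 0.0495
```

Request:
play_rows(targets=[0,0,-0.006,0,0,0,-0.012,0,0,0,-0.012,0,0,0,-0.012,0,0,0,-0.012,0,0,0,-0.008,0,0,0,0,0,0,0,0,0,0,0,0,0,0,0,0,0])

```text
time: 5.95
eef_pos: [0.5096, 0.2942, 0.0836]
eef_rot: [179.4, 0.5, 159.6]
contact_force: [-0.1, 1.4, -2.6]
opening: 0.0494
```

```bash
cat >> h.py <<'E'
def weigh():
    F=[]
    for i in range(12):
        optics.camera("wrist"); s=ctrl.observe(); F.append(np.r_[s["contact_force"],s["effort"][1:3]])
    F=np.array(F); print("F",F.mean(0).round(2),"sd",F.std(0).round(2)); print({k:np.round(s[k],3).tolist() for k in ["time","eef_pos","eef_rot","opening"]})
E
python3 -c "
from h import *
weigh()"
```

```text
F [ -0.24   0.17  -3.19 -51.22 -22.89] sd [0.58 0.57 0.3  0.11 0.05]
{'time': 6.55, 'eef_pos': [0.51, 0.294, 0.084], 'eef_rot': [179.37, 0.502, 159.584], 'opening': 0.049}
```

Weight is about 3.2 N (0.33 kg), likely the lighter one. I'm putting it back.

Request:
play_rows(targets=[0,0,0.012,0,0,0,0.012,0,0,0,0.012,0,0,0,0.01,0,0,0,0.008,0,0,0,0.005,0,0,0,0.003,0,0,0,0.002,0,0,0,0,0,0,0,0,0])

```text
time: 7.55
eef_pos: [0.5106, 0.2947, 0.0174]
eef_rot: [179.4, 0.5, 159.6]
contact_force: [0.2, -0.3, -3.0]
opening: 0.0493
```

Request:
play_rows(targets=[0,0,0.001,0,0,0,0.0005,0,0,0,0,0,0,0,0,0,0,0,0,0,0,0,0,0,0,0,0,0,0,0,0,0,0,0,0,0,0,0,0,0])

```text
time: 8.55
eef_pos: [0.5108, 0.2948, 0.0164]
eef_rot: [179.4, 0.5, 159.6]
contact_force: [-1.5, -0.8, 0.6]
opening: 0.0495
```

Contact force is about 0, so it is standing on the pad. Releasing, then rising.

Request:
play_rows(targets=[0,0,0,0,0,0,0,0,0,0,0,0,0,0,0,0,0,0,0,0,0,0,0,0,0,0,0,0,0,0,0,0,0,0,0,0,0,0,0,0], grip=-1)

```text
time: 9.55
eef_pos: [0.5118, 0.2951, 0.0166]
eef_rot: [179.3, 0.6, 159.6]
contact_force: [0.8, 0.2, 0.5]
opening: 0.088
```

Request:
play_rows(targets=[0,0,-0.01,0,0,0,-0.02,0,0,0,-0.02,0,0,0,-0.02,0,0,0,-0.02,0,0,0,-0.02,0,0,0,-0.02,0,0,0,-0.01,0,0,0,0,0,0,0,0,0])

```text
time: 10.55
eef_pos: [0.5093, 0.2939, 0.1671]
eef_rot: [179.2, 0.8, 159.6]
contact_force: [-0.8, -0.2, 0.1]
opening: 0.0881
```

```bash
python3 -c "
from h import *
look('w3',0); delta(ctrl.observe(),(.587,.012))"
```

```text
{'time': 10.55, 'eef_pos': [0.509, 0.294, 0.167], 'eef_rot': [179.207, 0.75, 159.614], 'contact_force': [-0.796, -0.181, 0.066], 'opening': 0.088}
pulley 0.84 2994 0.51 0.2954 rad 0.0251 top 0.0549
tool delta [-0.0001  0.0016  0.    ]
tool delta [-0.1711 -0.2371 -0.001 ]
```

View pics/w3.png

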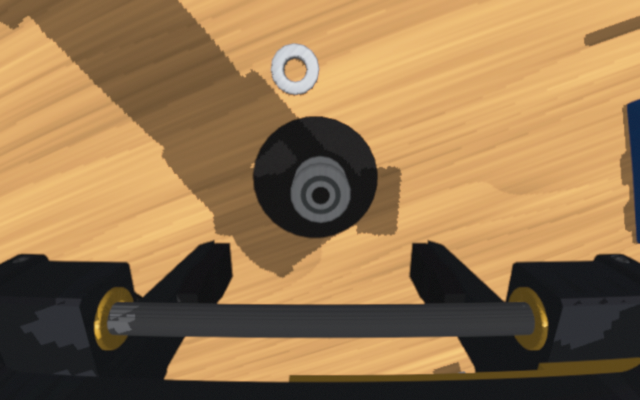

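The pulley stands upright at (320,194), inside its pad. On to the second pulley.

Request:
play_rows(targets=[-0.019,-0.026,0,0,-0.019,-0.026,0,0,-0.019,-0.026,0,0,-0.019,-0.026,0,0,-0.019,-0.026,0,0,-0.019,-0.026,0,0,-0.019,-0.026,0,0,-0.019,-0.026,0,0,-0.015,-0.02,0,0,0,0,0,0])

```text
time: 11.65
eef_pos: [0.5857, 0.0119, 0.1552]
eef_rot: [179.6, -0.2, 159.7]
contact_force: [0.3, 0.3, 0.3]
opening: 0.0882
```

```bash
python3 -c "
from h import *
look('w4',0); delta(ctrl.observe(),(.587,.012))"
```

```text
{'time': 11.65, 'eef_pos': [0.586, 0.012, 0.155], 'eef_rot': [179.558, -0.162, 159.745], 'contact_force': [0.3, 0.309, 0.292], 'opening': 0.088}
pulley 0.92 1155 0.527 0.2786 rad 0.0099 top 0.0522
tool delta [0.1474 0.2299 0.0022]
pulley 0.82 3335 0.5879 0.0106 rad 0.0251 top 0.0549
tool delta [-0.0025 -0.0004 -0.    ]
tool delta [-0.0027 -0.0017 -0.    ]
```

Request:
play_rows(targets=[-0.0025,-0.0005,0.01,0,0,0,0.02,0,0,0,0.02,0,0,0,0.02,0,0,0,0.008,0,0,0,0,0,0,0,0,0,0,0,0,0,0,0,0,0,0,0,0,0])

```text
time: 12.75
eef_pos: [0.5864, 0.0215, 0.0737]
eef_rot: [179.5, -0.2, 160.4]
contact_force: [-1.1, 0.3, -0.5]
opening: 0.0884
```

```bash
python3 -c "
from h import *
look('w5',0); delta(ctrl.observe(),(.5879,.0106))"
```

```text
{'time': 12.75, 'eef_pos': [0.586, 0.022, 0.074], 'eef_rot': [179.468, -0.153, 160.397], 'contact_force': [-1.064, 0.349, -0.465], 'opening': 0.088}
pulley 0.7 6699 0.5878 0.0103 rad 0.0253 top 0.0548
tool delta [-0.005  -0.0101 -0.0001]
tool delta [-0.0051 -0.0097 -0.0001]
```

View pics/w5.png

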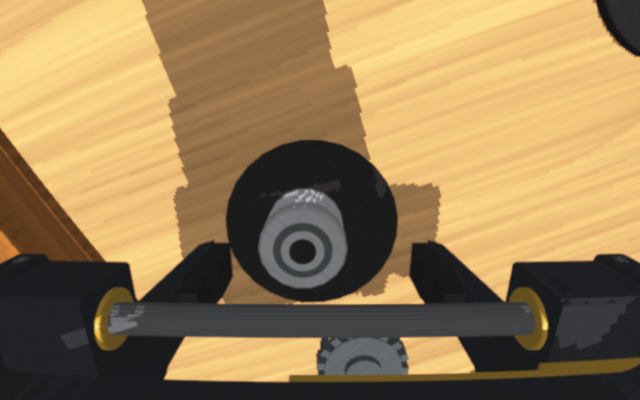

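The pulley bore is at (302,251), left of the finger centre at x≈322. I'll correct sideways first, then go down.

Request:
play_rows(targets=[-0.0025,-0.005,0,0,-0.0025,-0.0047,0,0,0,0,0,0,0,0,0.01,0,0,0,0.012,0,0,0,0.012,0,0,0,0.012,0,0,0,0.008,0,0,0,0,0,0,0,0,0])

```text
time: 13.85
eef_pos: [0.5871, 0.0102, 0.0131]
eef_rot: [179.5, -0.3, 160.4]
contact_force: [-0.4, -0.0, 0.0]
opening: 0.0882
```

Request:
play_rows(targets=[0,0,0,0,0,0,0,0,0,0,0,0,0,0,0,0,0,0,0,0,0,0,0,0,0,0,0,0,0,0,0,0,0,0,0,0,0,0,0,0], grip=1, grip_force=40)

```text
time: 14.85
eef_pos: [0.588, 0.0101, 0.0147]
eef_rot: [179.5, -0.1, 160.4]
contact_force: [0.3, 0.1, -0.2]
opening: 0.0494
```

Request:
play_rows(targets=[0,0,-0.006,0,0,0,-0.012,0,0,0,-0.012,0,0,0,-0.012,0,0,0,-0.012,0,0,0,-0.008,0,0,0,0,0,0,0,0,0,0,0,0,0,0,0,0,0])

```text
time: 15.85
eef_pos: [0.5868, 0.0096, 0.0814]
eef_rot: [179.5, -0.3, 160.4]
contact_force: [-0.2, -1.0, -5.1]
opening: 0.0497
```

```bash
python3 -c "
from h import *
weigh(); delta(ctrl.observe(),(.5634,-.2443))"
```

```text
F [ 1.100e-01  2.000e-02 -4.760e+00 -5.223e+01 -2.326e+01] sd [0.55 0.45 0.31 0.11 0.06]
{'time': 16.45, 'eef_pos': [0.587, 0.01, 0.082], 'eef_rot': [179.485, -0.264, 160.372], 'opening': 0.049}
tool delta [-0.063  -0.2471 -0.0025]
```

The second pulley weighs 4.8 N against 3.2 N, so it is the heavier. I'm raising it and carrying it to the tray.

Request:
play_rows(targets=[0,0,-0.015,0,0,0,-0.015,0,0,0,-0.015,0,0,0,-0.015,0,0,0,-0.01,0,-0.004,-0.015,0,0,-0.005,-0.02,0,0,-0.005,-0.02,0,0,-0.005,-0.02,0,0,-0.005,-0.02,0,0])

```text
time: 17.45
eef_pos: [0.5759, -0.0927, 0.1507]
eef_rot: [179.5, -0.5, 160.6]
contact_force: [-0.3, 0.1, -3.5]
opening: 0.0489
```

Request:
play_rows(targets=[-0.005,-0.02,0,0,-0.005,-0.02,0,0,-0.005,-0.02,0,0,-0.005,-0.02,0,0,-0.005,-0.02,0,0,-0.004,-0.015,0,0,-0.003,-0.01,0,0,-0.001,-0.004,0,0,0,0,0,0,0,0,0,0])

```text
time: 18.45
eef_pos: [0.5585, -0.2381, 0.143]
eef_rot: [179.5, -1.0, 160.2]
contact_force: [-0.1, 0.9, -4.9]
opening: 0.0493
```

```bash
python3 -c "
from h import *
s=ctrl.observe(); print(s['eef_pos'],s['eef_rot'],s['contact_force']); delta(s,(.5634,-.2443))"
```

```text
[ 0.55845055 -0.23805797  0.14304874] [179.52277764  -1.03645813 160.24143366] [-0.13330557  0.89711356 -4.91453088]
tool delta [-0.0068 -0.0042 -0.0002]
```

Request:
play_rows(targets=[-0.003,-0.002,-0.003,0,-0.003,-0.002,-0.003,0,0,0,0,0,0,0,0,0,0,0,0,0,0,0,0,0,0,0,0,0,0,0,0,0,0,0,0,0,0,0,0,0])

```text
time: 19.45
eef_pos: [0.5638, -0.2422, 0.1497]
eef_rot: [179.5, -1.0, 160.4]
contact_force: [-0.8, 0.5, -4.1]
opening: 0.0493
```

```bash
python3 - <<'E'
from h import *
weigh()
c=optics.camera("scene"); a=c["color"][:,:,::-1]
t=optics.camera("top"); b=t["color"][:,:,::-1]
cv2.imwrite("pics/end.png",cv2.resize(np.vstack([a,b]),(480,600),interpolation=cv2.INTER_AREA))
for n in ["pulley_a","gear","bearing","plug_box","wrench","screwdriver","oil_can","bracket"]:
    for r in optics.look_for(n,t)[:2]: print(n,round(r["conf"],2),world(r["at"],t).round(3))
E
```

```text
F [ -0.18  -0.11  -4.67 -54.16 -25.87] sd [0.64 0.55 0.35 0.01 0.  ]
{'time': 20.05, 'eef_pos': [0.564, -0.242, 0.15], 'eef_rot': [179.504, -1.026, 160.408], 'opening': 0.049}
pulley_a 0.59 [0.506 0.294 0.051]
pulley_a 0.44 [ 0.282 -0.33   0.018]
gear 0.74 [0.711 0.008 0.016]
gear 0.49 [0.315 0.406 0.007]
bearing 0.69 [0.409 0.309 0.014]
bearing 0.4 [ 0.279 -0.331  0.02 ]
wrench 0.66 [0.317 0.408 0.006]
screwdriver 0.87 [ 0.279 -0.328  0.018]
oil_can 0.68 [0.759 0.128 0.144]
oil_can 0.57 [0.712 0.01  0.015]
bracket 0.93 [ 0.759 -0.137  0.004]
```

View pics/end.png

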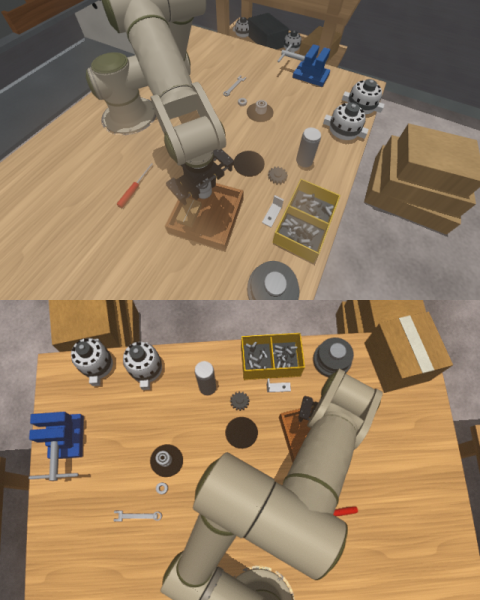

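The heavier pulley is held over the tray at (203,190) in the scene view. The lighter one stands on its pad at (260,107), and the other pad is empty. Bystanders that show haven't moved.

```bash
python3 -c "
from h import *
print(ctrl.close_job())"
```

```text
the job is handed in; nothing more can be done
None
```

I handed the job in with the heavier pulley held over the tray and the lighter one back on its own pad. No verdict was reported.

- **Weighing:** The pulley near (0.51, 0.29) read about 3.2 N when lifted, and the one near (0.59, 0.01) about 4.8 N. The 3.2 N pulley is therefore the lighter.
- **Lighter pulley:** It went back on its own pad about 1 mm from where it started, and the wrist camera showed it upright and released.
- **Heavier pulley:** The gripper holds it at (0.564, -0.242), within about 3 mm of the measured tray middle and tilted about 1°. Its underside is about 0.143 m up, roughly 90 mm above the rim. The wrist still reads 4.7 N of load.
- **Other things:** The gear, bearing, wrench, oil can and bracket read within about 4 mm of their first positions.
- **Checks that fell short:** The screwdriver reading shifted by 21 mm, most likely because the arm hid part of it; the arm did not go near it. The arm hid the plug box in the last top view, so I could not re-measure it. The pulley stayed well above the box throughout.

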